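# Draw the tapped plug from the router's socket

### The job

Take the puller from the wooden block, thread it into the hollow plug in the top of the router (feel for the thread start with light pressure, then turn clockwise just until you feel the stop), and pull that plug straight up out of its socket with the puller, without forcing anything. Stand the plug upright in the shallow grey tray with the puller still threaded in it, and let go. Handle the plug only by the puller, and leave the solid plug, the mug and the screwdriver alone.

Things in the scene. Friction and masses are not known exactly. Their poses are not given: they have to be found in the camera images.
- router: White router housing, fixed, 140 mm (its x) by 200 mm (its y), 55 mm tall, lying flat. Origin: centre of its underside, z up. Two square sockets in its top, one with the hollow plug, one with the solid plug. Two flat aerials lie folded along its +x side (out to x = 90 mm, top at 44 mm).
- socket_right (a point): Centre of the mouth of the socket at the router's y = -50 mm, level with its top. 34 mm square, 32 mm deep. Sprung clips in its walls hold a plug by friction: drawing the hollow plug takes about 5 to 20 N over the first 20 mm.
- socket_left (a point): Centre of the mouth of the same kind of socket at the router's y = +50 mm. The plugs may be in either socket.
- plug: The hollow (tapped) aluminium plug: square shank 32 mm wide, 28 mm long, below a 48 mm square flange 4 mm thick; 32 mm tall in all; 0.2 kg. Origin: centre of the shank's underside, z up. Seated, the origin is 27 mm above the table, the flange on the router. A 26 mm square recess opens at the top, down to a dark threaded insert. More than 36 N between puller and plug spoils the thread.
- plug_thread (a point): Centre of the insert's top face, at plug z = 23 mm. The insert is 6 mm thick with a keyhole: a 13 mm round hole and a slot across it, 8 mm wide and 26 mm long, that lets the puller's lug through. The slot follows the plug's x axis only roughly: up to 0.7 rad off either way, not measured (this point's axes are the plug's).
- plug_floor (a point): Centre of the pocket's floor under the insert, plug z = 4 mm. With the puller's tip here the lug is through; a clockwise turn (from above) of about 1.1 rad brings it under the insert to a stop. The stop is felt as a rising moment about z: 0.06 to 0.15 N m is enough; above 0.25 the thread is overloaded. It then has 3 mm of play up and down. Let go, the puller stands by itself in the pocket.
- puller: Steel puller rod, upright, 0.12 kg, 110 mm long. Origin: tip of its nose, on the axis, z up towards the handle. Nose 10 mm in diameter, 5 mm long; then the cross-lug; rod 11 mm in diameter; round collar 32 mm in diameter at z = 60 to 64 mm. It hangs by the collar in the wooden block, tip 60 mm below the block's top; lift it straight up to free it.
- puller_lug (a point): Centre of the cross-lug, 7.5 mm above the tip: 22 mm long along the puller's x, 7 mm wide, 5 mm tall.
- puller_grip (a point): Centre of the black bar handle, 96 mm above the tip: 56 mm along the puller's x (parallel with the lug), 14 mm thick along its y, 28 mm tall. Grip it across its thickness.
- plain_plug: Solid plug of the same outer size as the hollow plug but with a closed flat top, in the other socket. Leave it. Origin as for the hollow plug.
- stand: Dark wooden block, fixed, 85 by 85 by 70 mm tall, with a vertical hole of 26 mm in the centre of its top. Origin: centre of its underside.
- tray: Shallow grey open tray, fixed, 140 mm (its x) by 120 mm (its y), 22 mm tall, wall 4 mm, floor 4 mm thick. Origin: centre of its underside.
- mug: White mug, 80 mm in diameter, 90 mm tall, on the table beyond the router; origin: centre of its underside. Bystander.
- screwdriver: Screwdriver lying on the table beyond the router; origin about its middle. Bystander.
Not all that is in view belongs to the job. There is more than one size of the puller; the job needs the largest.

How it is judged:
By the outcome, as a careful person would: the job done as asked, in the order asked, and still so for the second after the job is handed in, with the robot touching nothing.
It also fails if it takes over 72 s, if anything falls off the work surface, if the arm or the gripper's body presses on something with over 40 N, if the wrist force passes 120 N, or if a joint passes its speed limit or range.

### The arm

A 7-joint arm with a two-finger parallel gripper is mounted at the origin on the work surface. World frame = base frame: x ahead of the robot, y to its left, z up, the work surface at z = 0. Lengths are in mm, angles in rad, forces in N, time in s.
With the tool pointing down it reaches from about 350 to 900 mm from the base axis. Payload 7.2 kg.
Tool frame: the origin (TCP) lies at the very end of the fingers, on their centre line; the grasp point (between the pads) lies 19 mm behind it; z points along the fingers, y is the line along which they close (so a half turn about z gives the same grasp; the last joint's range is limited). The gripper opens to 88 mm and grips with 3 to 60 N. Pads are 20 mm wide; open, the fingers measure 115 mm over their backs; the gripper's body (75 mm by 178 mm) begins 61 mm behind the grasp point.
Start: joints at [-1.369, 0.411, -0.013, 1.596, 0.006, 1.134, -0.082], TCP at [166.596, 602.392, 198.653] pointing down, gripper open.
Joint ranges: [-2.95, 2.95], [-0.29, 1.99], [-1.47, 1.44], [0.14, 2.54], [-1.03, 4.17], [0.13, 1.85], [-2.86, 2.86]. Speed limits (rad/s): [2.39, 2.39, 3.01, 3.01, 3.14, 3.14, 3.14].

### API

Orientations are given as a rotation vector (axis times angle).
In Python, from plant import manip gives the robot as it stands. The module is installed in compiled form; this text tells all that it offers.
- The arm moves only by the shell command python3 -m jog 'ROWS'. ROWS is JSON, a list of rows, each a list of 7 numbers: the opening, from 0 (shut) to 1 (fully open), then the shift along the world's x, y, z in units of 40 cm (1.0 is 40 cm), then the turn, a rotation vector about the world's x, y, z in units of 180 degrees (1.0 is 180 degrees). A call has 1 to 20 rows; each row is the pose to reach, as a shift and turn from the pose commanded when the call began, turning the shorter way round; what a row does not reach only later rows make up. A row lasts 1/8 s, in which the tool goes at most 62.5 mm and 10.7 degrees, less where a joint would pass 70% of its speed; a pose out of reach is approached as far as the arm can. A call with a number of a shift or a turn outside -1 to 1 is refused whole. A call with a gripper value outside its range is refused whole. The fingers move at their own pace and stop on an object; the grip force is fixed at half the most. Time passes only in rows, so rows that repeat a pose let the fingers close. It gives the time, the measured TCP pose, the force, the opening and the grip force at its end, in the units of the state.
- manip.observe(): the state, without advancing time (a new reading comes with each control period).
- manip.snapshot(name): name is "scene" or "side" or "wrist"; returns a dict with "img" (480x640x3 uint8, red, green, blue), "fovy" (degrees; the focal length in pixels is half the picture's height over the tangent of half this angle, whatever the lens; pixels are square), "cx", "cy" (the principal point, pixels), "k1" (the pictures are not rectified: a ray, as slopes to the right and down, at radius r is drawn at 1 + k1 r^2 times it, then the intrinsics apply), "rvec" (rotation vector, rad) and "tvec" (3), from world to camera coordinates, as OpenCV has them. Camera axes: x right, y down, z forward; pixel columns grow to the right and rows downward; lengths in mm; the calibration is good to about 2 mm. A picture is of the moment at which its call begins. There is no depth.
- manip.finish_job(): hands the job in; it is judged then, once.
The state is a dict: "clock": time; "joints": joint angles; "qd": joint speeds; "tau": joint torques, N m; "eef_pos": TCP position; "orientation": TCP orientation; "ft_force": force on the tool from outside, world axes, zero at the start; "wrist_torque": the same for the moment, N m; "gripper_width": finger opening in mm; "finger_force": force on a finger pad.
Only numpy, scipy, OpenCV 4.12 (cv2) and the standard library are available. Lean on these libraries where they do the work, as an engineer would, in place of code of your own. Each camera call takes 0.05 s, during which the arm holds its last target. There are 200 camera calls.

## Working session

There is one attempt and no reset: what is moved stays moved. The work goes in short steps, Python scripts to look and compute and a shell command to move; the robot and the scene stay as the last step left them, time stands still between calls to the robot, and variables do not carry over. Pictures are saved under pics/ and viewed, at most 10 in all, crops included, and the job is handed in when it is done.

```bash
mkdir -p pics; cat > h.py <<'E'
import numpy as np, cv2
from plant import manip
def snap(n,f=None):
    s=manip.snapshot(n)
    if f: cv2.imwrite('pics/'+f,cv2.cvtColor(s['img'],cv2.COLOR_RGB2BGR))
    return s
def cam(s):
    f=240/np.tan(np.radians(s['fovy'])/2)
    K=np.array([[f,0,s['cx']],[0,f,s['cy']],[0,0,1.]])
    return K,np.array([s['k1'],0,0,0,0.]),cv2.Rodrigues(np.array(s['rvec'],float))[0],np.array(s['tvec'],float)
def ray(s,uv):
    K,D,R,t=cam(s)
    p=cv2.undistortPoints(np.array([[uv]],float),K,D)[0,0]
    d=R.T@np.array([p[0],p[1],1]); return -R.T@t,d/np.linalg.norm(d)
def onz(s,uv,z):
    c,d=ray(s,uv); return c+d*(z-c[2])/d[2]
def tri(a,ua,b,ub):
    c1,d1=ray(a,ua);c2,d2=ray(b,ub)
    k=np.linalg.lstsq(np.c_[d1,-d2],c2-c1,rcond=None)[0]
    p,q=c1+k[0]*d1,c2+k[1]*d2; return (p+q)/2,np.linalg.norm(p-q)
def proj(s,P):
    K,D,R,t=cam(s); return cv2.projectPoints(np.array(P,float).reshape(-1,1,3),cv2.Rodrigues(R)[0],t,K,D)[0][:,0]
def blobs(img,m,amin=60):
    n,l,st,c=cv2.connectedComponentsWithStats(m.astype(np.uint8))
    return [(c[i].round(1).tolist(),st[i].tolist()) for i in range(1,n) if st[i][4]>amin]
E
python3 - <<'E'
from h import *
a=snap('scene','a.png');b=snap('side','b.png');w=snap('wrist','w.png')
for s in (a,b,w): print(s['fovy'],s['cx'],s['cy'],s['k1'],ray(s,(320,240)))
o=manip.observe(); print(o['clock'],o['eef_pos'],o['orientation'],o['ft_force'],o['wrist_torque'])
A=[cv2.imread('pics/'+f) for f in('a.png','b.png','w.png')]
E
```

```text
48.56283095033434 320.6544661239692 240.9918742124686 -0.041396099723407645 (array([ 903.13830084, -564.22213699,  724.37686672]), array([-0.39990578,  0.60608779, -0.68755578]))
50.65748807933532 321.0496280435624 253.89709140444663 -0.03251740256489053 (array([ 67.00642969, 579.17499775, 492.18337867]), array([ 0.60651755, -0.66868179, -0.43011757]))
69.56496866702129 320.4862671390059 238.85616503709113 -0.04015829678168485 (array([103.93452045, 620.20908173, 383.91892204]), array([ 0.23483399, -0.06824853, -0.9696366 ]))
0.15 [166.50339017 601.9975979  198.0017845 ] [-4.22466158e-01 -3.11297136e+00  1.88140270e-03] [-0.8482915  -0.55046471  0.64158155] [ 0.03274086 -0.0191321  -0.01065635]
```

View pics/a.png

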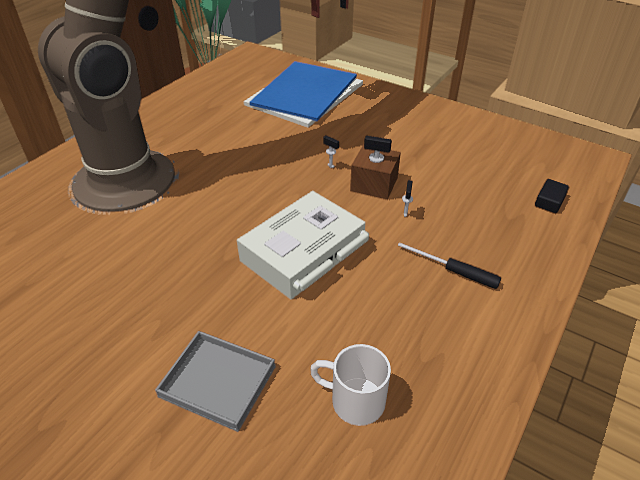

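View pics/b.png

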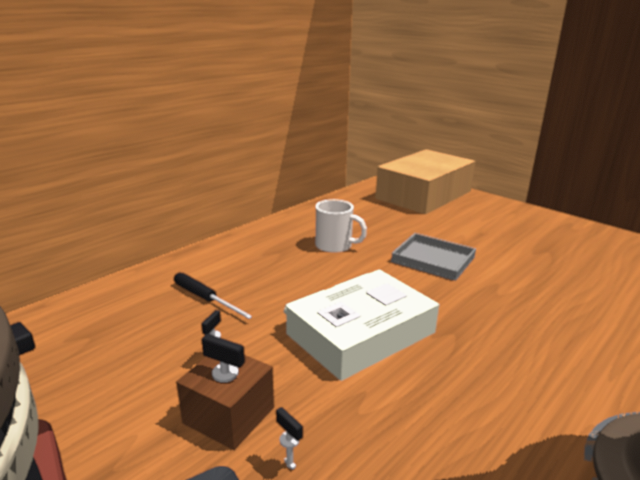

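The scene view shows the large puller in the wooden block (scene 377,144; side 223,350). The two smaller look-alikes are at scene (331,142) and (408,190), side (289,423) and (211,322). The hollow plug is at scene (320,216), side (339,314), and the solid one at scene (282,243). The tray is at scene (217,380). I choose the puller in the block and will check it in a close crop.

```bash
python3 - <<'E'
from h import *
a=snap('scene');b=snap('side')
def dark(s,roi,thr=45):
    x0,y0,x1,y1=roi; m=np.zeros((480,640),np.uint8); m[y0:y1,x0:x1]=(s['img'][y0:y1,x0:x1].max(2)<thr)
    bl=max(blobs(None,m,10),key=lambda t:t[1][4]); return bl,m
ha,ma=dark(a,(360,130,395,155));hb,mb=dark(b,(195,330,250,372))
print('handle',ha,hb,tri(a,ha[0],b,hb[0]))
for m in(ma,mb): print(cv2.boxPoints(cv2.minAreaRect(cv2.findNonZero(m))).round(1).tolist())
pa,_=dark(a,(305,205,335,228),90);pb,_=dark(b,(325,305,352,325),90)
print('pocket',pa,pb,tri(a,pa[0],b,pb[0]))
# tray: grey, low saturation
def quad(s,roi,f):
    x0,y0,x1,y1=roi;h=cv2.cvtColor(s['img'],cv2.COLOR_RGB2HSV).astype(int);m=np.zeros((480,640),np.uint8)
    m[y0:y1,x0:x1]=f(h[y0:y1,x0:x1]);c=max(cv2.findContours(m,0,1)[0],key=cv2.contourArea)
    hull=cv2.convexHull(c);return cv2.approxPolyDP(hull,4,True)[:,0].tolist()
g=lambda h:(h[...,1]<60)&(h[...,2]>50)&(h[...,2]<190)
print('tray',quad(a,(145,320,285,440),g),quad(b,(380,225,485,285),g))
wf=lambda h:(h[...,1]<45)&(h[...,2]>120)
print('router',quad(a,(225,180,380,300),wf),quad(b,(275,260,450,385),wf))
A=cv2.cvtColor(a['img'],4);B=cv2.cvtColor(b['img'],4)
r=lambda I,x,y,w,h:cv2.resize(I[y:y+h,x:x+w],(400,300),interpolation=2)
cv2.imwrite('pics/c.png',np.vstack([np.hstack([r(A,230,180,152,114),r(A,310,120,120,90)]),np.hstack([r(B,280,260,168,126),r(B,170,310,140,105)])]))
E
```

```text
handle ([377.2, 144.3], [364, 136, 28, 16, 295]) ([222.8, 352.5], [203, 338, 41, 29, 672]) (array([482.82940801, 292.29257166, 104.21323088]), np.float64(0.6590239444156512))
[[362.79998779296875, 147.89999389648438], [364.79998779296875, 135.10000610351562], [391.5, 139.1999969482422], [389.5, 152.0]]
[[195.1999969482422, 351.3999938964844], [203.8000030517578, 327.79998779296875], [249.39999389648438, 344.29998779296875], [240.8000030517578, 368.0]]Traceback (most recent call last):
  File "<stdin>", line 9, in <module>
  File "<stdin>", line 5, in dark
ValueError: max() iterable argument is empty
```

```bash
python3 - <<'E'
from h import *
a=snap('scene');b=snap('side')
def dark(s,roi,thr=45):
    x0,y0,x1,y1=roi; m=np.zeros((480,640),np.uint8); g=s['img'].max(2); print(np.sort(g[y0:y1,x0:x1].ravel())[[0,20,60]]);m[y0:y1,x0:x1]=(g[y0:y1,x0:x1]<thr)
    bl=max(blobs(None,m,3),key=lambda t:t[1][4]); return bl,m
pa,_=dark(a,(305,205,335,228),130);pb,_=dark(b,(325,305,352,325),130)
print('pocket',pa,pb,tri(a,pa[0],b,pb[0]))
def quad(s,roi,f):
    x0,y0,x1,y1=roi;h=cv2.cvtColor(s['img'],cv2.COLOR_RGB2HSV).astype(int);m=np.zeros((480,640),np.uint8)
    m[y0:y1,x0:x1]=f(h[y0:y1,x0:x1]);c=max(cv2.findContours(m,0,1)[0],key=cv2.contourArea)
    hull=cv2.convexHull(c);return cv2.approxPolyDP(hull,4,True)[:,0].tolist()
g=lambda h:(h[...,1]<60)&(h[...,2]>50)&(h[...,2]<190)
print('tray',quad(a,(145,320,285,440),g),quad(b,(380,225,485,285),g))
wf=lambda h:(h[...,1]<45)&(h[...,2]>120)
print('router',quad(a,(225,180,380,300),wf),quad(b,(275,260,450,385),wf))
A=cv2.cvtColor(a['img'],4);B=cv2.cvtColor(b['img'],4)
r=lambda I,x,y,w,h:cv2.resize(I[y:y+h,x:x+w],(400,300),interpolation=2)
cv2.imwrite('pics/c.png',np.vstack([np.hstack([r(A,230,180,152,114),r(A,310,120,120,90)]),np.hstack([r(B,280,260,168,126),r(B,170,310,140,105)])]))
E
```

```text
[ 49  92 113]
[ 59  98 130]
pocket ([319.1, 216.9], [312, 211, 16, 12, 80]) ([341.1, 313.7], [336, 310, 12, 8, 57]) (array([478.64583737,  75.16879626,  58.32269189]), np.float64(1.215885563361701))
tray [[198, 331], [273, 359], [274, 368], [237, 431], [158, 397], [155, 390]] [[392, 261], [393, 252], [414, 234], [474, 249], [454, 279]]
router [[313, 191], [364, 223], [290, 298], [240, 260], [237, 239]] [[437, 303], [432, 332], [343, 378], [285, 311], [291, 302], [378, 270]]
```

View pics/c.png

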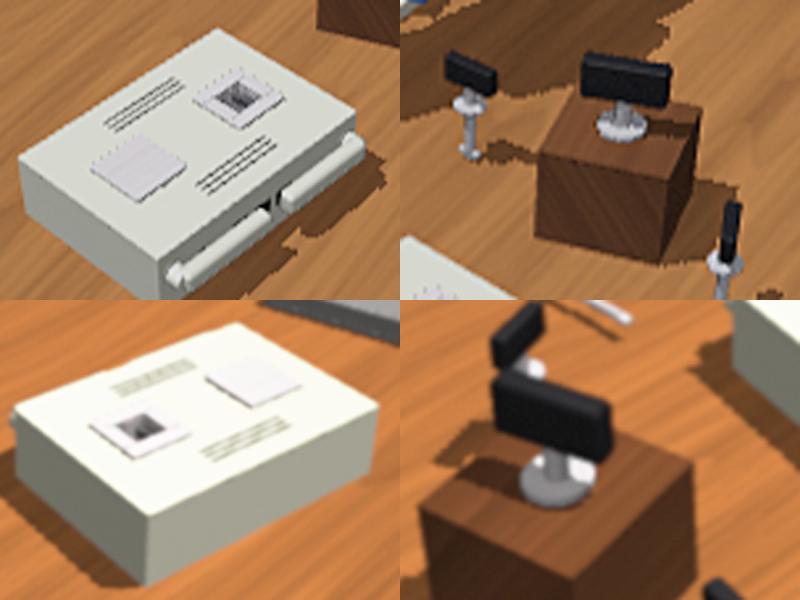

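The crop confirms it: the biggest handle and collar is the puller hanging in the block (upper right tile 625,80), and the hollow plug with its dark recess is the router's plug nearer the block. Next I work out the axes.

```bash
python3 - <<'E'
from h import *
a=snap('scene');b=snap('side');o=manip.observe()
for s,u,v in((a,(365,135.7),(391,139.5)),(b,(204.3,335.2),(243.5,346.8))):
    p,q=onz(s,u,120),onz(s,v,120);print('handle',p.round(),q.round(),np.linalg.norm(p-q),np.arctan2(*(q-p)[1::-1]))
for s,c in((a,[[313,191],[364,223],[237,239]]),(b,[[437,303],[378,270],[291,302]])):
    P=[onz(s,u,55).round(1) for u in c];print('router',P,[np.linalg.norm(P[0]-P[i]).round() for i in(1,2)],np.degrees([np.arctan2(*(P[i]-P[0])[1::-1]) for i in (1,2)]))
for s,c in((a,[[198,331],[273,360],[237,430],[156,392]]),(b,[[414,234],[474,249],[454,275],[392,254]])):
    P=np.array([onz(s,u,22) for u in c]);print('tray',P.round(),P.mean(0).round(1),np.linalg.norm(P-np.roll(P,-1,0),axis=1).round())
print('block',tri(a,(363,151),b,(0,0))[1] and onz(a,(310+573*.3-120,120+93*.3),70))
R=cv2.Rodrigues(np.array(o['orientation']))[0];print(R.round(3),o['joints'])
E
```

```text
handle [456. 285. 120.] [509. 302. 120.] 54.85377264998399 0.31428120113113284
handle [509. 299. 120.] [457. 280. 120.] 55.339844887045054 -2.8017454708615293
router [array([422.6, 138.9,  55. ]), array([557.9, 110.6,  55. ]), array([384.7, -55.3,  55. ])] [np.float64(138.0), np.float64(198.0)] [ -11.81394024 -101.04301978]
router [array([389.9, -59.6,  55. ]), array([524.7, -81.6,  55. ]), array([560.6, 101.2,  55. ])] [np.float64(137.0), np.float64(235.0)] [-9.26922209 43.28941274]
tray [[ 446. -235.   22.]
 [ 582. -212.   22.]
 [ 610. -332.   22.]
 [ 471. -353.   22.]] [ 527.4 -282.9   22. ] [138. 124. 140. 121.]
tray [[ 602. -322.   22.]
 [ 469. -348.   22.]
 [ 443. -217.   22.]
 [ 580. -206.   22.]] [ 523.3 -273.3   22. ] [136. 133. 137. 118.]
block [438.26029598 308.28391338  70.        ]
[[-0.964  0.266 -0.   ]
 [ 0.266  0.964 -0.   ]
 [-0.    -0.    -1.   ]] [-1.36921911  0.41117339 -0.0127082   1.59627807  0.00562712  1.13430559
 -0.08218503]
```

```bash
python3 -m jog '[[1,0.4,-0.39,0.05,0,0,0.1],[1,0.79,-0.775,0.05,0,0,0.19],[1,0.79,-0.775,0.05,0,0,0.19],[1,0.79,-0.775,0.05,0,0,0.19],[1,0.79,-0.775,0.05,0,0,0.19],[1,0.79,-0.775,0.05,0,0,0.19],[1,0.79,-0.775,0.05,0,0,0.19],[1,0.79,-0.775,0.05,0,0,0.19],[1,0.79,-0.775,0.05,0,0,0.19],[1,0.79,-0.775,0.05,0,0,0.19],[1,0.79,-0.775,0.05,0,0,0.19],[1,0.79,-0.775,0.05,0,0,0.19]]'
python3 - <<'E'
from h import *
w=snap('wrist','w2.png');o=manip.observe();print(o['eef_pos'],o['orientation'],o['joints'],ray(w,(320,240)),w['tvec'])
m=(w['img'].max(2)<45);print(blobs(0,m,100)); print(proj(w,[[482,292,120],[478.6,75,59]]))
E
```

```text
clock: 1.95
eef_pos: [481.9, 293.3, 218.7]
orientation: [0.514, -3.099, -0.0]
ft_force: [0.5, -0.3, 0.2]
gripper_width: 88.2
finger_force: 0.0
[482.05538558 293.10579503 218.672947  ] [ 5.13667312e-01 -3.09922084e+00 -2.26056129e-04] [-0.68185012  0.28936725  0.06263588  1.72507292 -0.01995904  1.12778532
  1.2860367 ] (array([420.45872202, 272.92795475, 404.67950288]), array([ 0.23154483,  0.07670355, -0.96979563])) [-122.16167513 -569.21606858  275.88094871]
[([363.1, 105.2], [350, 83, 27, 45, 473]), ([322.5, 234.3], [312, 198, 18, 66, 415]), ([538.7, 336.4], [224, 267, 416, 134, 15351]), ([204.3, 306.0], [149, 270, 108, 59, 2548]), ([302.9, 425.5], [0, 289, 640, 191, 49082])]
[[318.59609318 231.73670158]
 [111.17204412 145.40638919]]
```

View pics/w2.png

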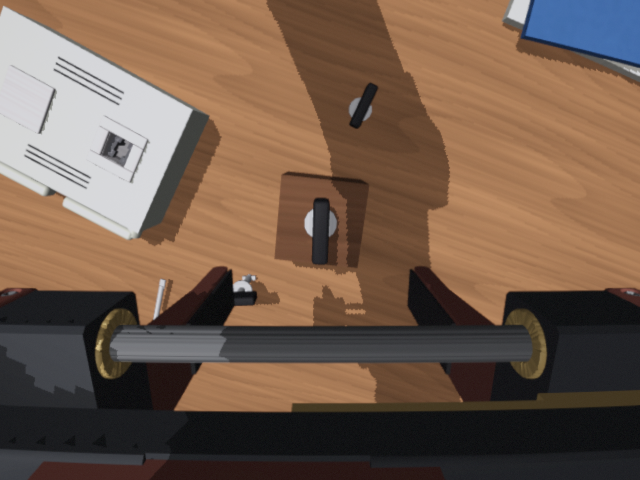

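The wrist view shows the large handle at (321,231) between the fingers. The hollow plug's keyhole is at (117,148) and the small pullers are at (362,105) and (243,290). Next I refine the handle.

```bash
python3 - <<'E'
from h import *
w=snap('wrist');a=snap('scene');b=snap('side');g=w['img'].max(2)
m=np.zeros((480,640),np.uint8);m[190:268,300:342]=g[190:268,300:342]<60
for i in(200,205,215,230,245,258,262):
    x=np.where(m[i])[0];print(i,x.min() if len(x) else 0,x.max() if len(x) else 0)
r=cv2.minAreaRect(cv2.findNonZero(m));print(r)
bp=cv2.boxPoints(r);e=sorted(bp.tolist(),key=lambda p:p[1]);u=np.mean(e[:2],0);v=np.mean(e[2:],0)
p,q=onz(w,u,120),onz(w,v,120);print(p,q,(p+q)/2,np.arctan2(*(p-q)[1::-1]),np.linalg.norm(p-q))
print('xsec',onz(w,r[0],120),'tri',tri(w,r[0],a,(377.2,144.3)),tri(w,r[0],b,(222.8,350.5)))
o=manip.observe();R=cv2.Rodrigues(np.array(o['orientation']))[0];print(R[:,0],np.arctan2(R[1,0],R[0,0]))
# collar (bright)
m2=np.zeros((480,640),np.uint8);m2[200:245,300:342]=w['img'][200:245,300:342].min(2)>120
c=cv2.minEnclosingCircle(cv2.findNonZero(m2));print('collar',c,onz(w,c[0],74))
c=[[283,173],[368,183],[357,268],[275,258]];P=np.array([onz(w,x,70) for x in c]);print('block',P.mean(0),np.linalg.norm(P-np.roll(P,1,0),axis=1))
E
```

```text
200 314 328
205 314 329
215 314 328
230 314 328
245 313 328
258 312 328
262 313 327
((320.53167724609375, 230.51132202148438), (16.230369567871094, 65.24055480957031), 1.2188751697540283)
[454.38080758 284.62102564 120.        ] [508.16377665 301.71412381 120.        ] [481.27229211 293.16757472 120.        ] -2.833871925220656 56.43387074590786
xsec [480.65356783 292.97097605 120.        ] tri (array([483.11679712, 293.49055095, 103.77425825]), np.float64(2.2473927446978137)) (array([482.66681822, 293.31378459, 108.13575143]), np.float64(1.3729649516261342))
[-9.46833615e-01 -3.21723647e-01  2.90376807e-05] -2.814043294569883
collar ((320.03076171875, 222.6265411376953), 16.05196762084961) [483.06144523 293.23918637  74.        ]
block [482.75909045 293.87740104  70.        ] [85.38124052 81.99938977 86.34484875 83.98577313]
```

```bash
python3 -m jog '[[1,0.001,0,-0.1,0,0,-0.006],[1,0.001,0,-0.2,0,0,-0.006],[1,0.001,0,-0.28,0,0,-0.006],[1,0.001,0,-0.327,0,0,-0.006],[1,0.001,0,-0.327,0,0,-0.006],[0,0.001,0,-0.327,0,0,-0.006],[0,0.001,0,-0.327,0,0,-0.006],[0,0.001,0,-0.327,0,0,-0.006],[0,0.001,0,-0.327,0,0,-0.006],[0,0.001,0,-0.327,0,0,-0.006],[0,0.001,0,-0.327,0,0,-0.006],[0,0.001,0,-0.327,0,0,-0.006]]'
```

```text
clock: 3.65
eef_pos: [483.0, 292.4, 87.8]
orientation: [0.482, -3.104, 0.0]
ft_force: [-0.2, -0.2, -0.4]
gripper_width: 21.2
finger_force: 0.0
```

```bash
python3 -m jog '[[0,0,0,0,0,0,0],[0,0,0,0,0,0,0],[0,0,0,0,0,0,0],[0,0,0,0,0,0,0]]'
```

```text
clock: 4.15
eef_pos: [483.0, 292.4, 87.8]
orientation: [0.482, -3.104, -0.0]
ft_force: [-0.6, 0.4, -1.3]
gripper_width: 13.7
finger_force: 30.0
```

```bash
python3 -m jog '[[0,0,0,0.03,0,0,0],[0,0,0,0.1,0,0,0],[0,0,0,0.2,0,0,0],[0,0,0,0.27,0,0,0],[0,0.13,-0.2,0.27,0,0,0],[0,0.13,-0.35,0.27,0,0,0],[0,0.13,-0.495,0.27,0,0,0],[0,0.13,-0.495,0.27,0,0,0],[0,0.13,-0.495,0.27,0,0,0],[0,0.13,-0.495,0.27,0,0,0]]'
python3 - <<'E'
from h import *
w=snap('wrist','w3.png');a=snap('scene');o=manip.observe();print(o['eef_pos'],o['joints'],o['ft_force'],o['wrist_torque'])
p=proj(w,[[478.6,75,59]])[0].round().astype(int);print(p)
I=cv2.cvtColor(w['img'],4);x,y=p-[64,64];x=max(x,0);y=max(y,0);c=cv2.resize(I[y:y+128,x:x+128],(512,512),interpolation=2);cv2.imwrite('pics/c3.png',np.hstack([c,cv2.resize(I,(288,216)).copy() if 0 else np.vstack([cv2.resize(I,(288,216)),np.zeros((296,288,3),np.uint8)])]));print(x,y)
E
```

```text
clock: 5.4
eef_pos: [534.9, 96.0, 196.2]
orientation: [-0.485, 3.104, 0.001]
ft_force: [-0.3, 0.9, -1.1]
gripper_width: 13.5
finger_force: 30.0
[534.80745109  96.33339251 195.9659199 ] [-0.39325433  0.27303014  0.15541465  1.80797114 -0.04851806  1.06412723
  1.66175106] [ 0.06657834 -0.05167216 -1.3717877 ] [ 0.03722351  0.06985346 -0.02156346]
[317 159]
253 95
```

View pics/c3.png

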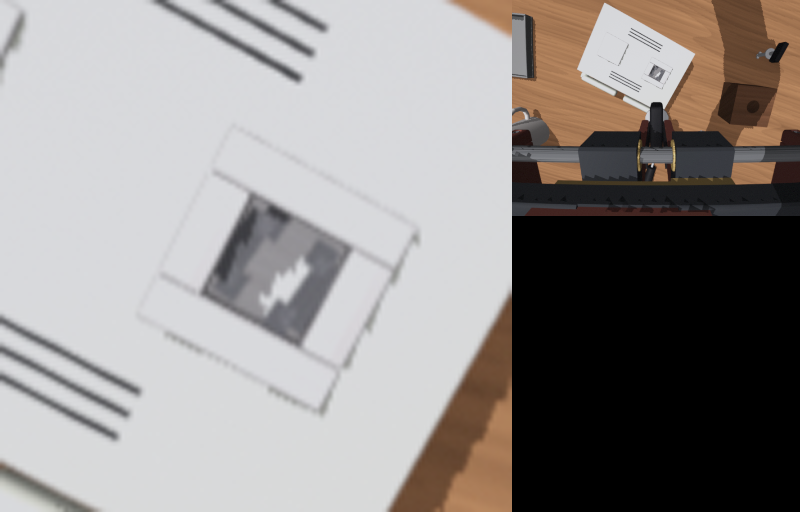

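The hollow plug's flange corners are at crop (232,124), (418,232), (322,413), (138,317) and its recess centre at (276,269), i.e. wrist px (322,162). The puller is in the gripper. I enlarge the recess to see the slot, and measure from a second view.

```bash
python3 - <<'E'
from h import *
w=snap('wrist')
F=[[311,126],[357.5,153],[333.5,198.3],[287.5,174.3]];RC=np.array([[251,193],[350,246],[300,345],[203,292]])/4+[253,95]
g=cv2.cvtColor(w['img'],7)
for n,c,z in(('flange',F,59),('recess',RC,59)):
    c=cv2.cornerSubPix(g,np.array(c,np.float32).reshape(-1,1,2),(3,3),(-1,-1),(3,30,.01))[:,0]
    P=np.array([onz(w,x,z) for x in c]);e=np.roll(P,-1,0)-P;print(n,c.tolist(),P.round(1).tolist(),P.mean(0).round(1),np.linalg.norm(e,axis=1).round(1),np.arctan2(e[:,1],e[:,0]).round(3))
ctr=P.mean(0)[:2]
# straighten insert plane, world axes: right=+x, up=+y
sz=560;k=sz/34.
q=np.array([[-17,17],[17,17],[17,-17],[-17,-17]],float)+ctr
px=proj(w,np.c_[q,[50]*4]).astype(np.float32)
H=cv2.getPerspectiveTransform(px,np.float32([[0,0],[sz,0],[sz,sz],[0,sz]]))
J=cv2.warpPerspective(g,H,(sz,sz),flags=cv2.INTER_CUBIC);J=np.clip((J.astype(float)-20)*1.3,0,255)
cv2.imwrite('pics/k.png',J)
E
```

```text
flange [[310.2135925292969, 125.44674682617188], [356.5339050292969, 154.40354919433594], [332.10308837890625, 198.77210998535156], [286.5775146484375, 173.23887634277344]] [[452.7, 60.6, 59.0], [463.9, 108.4, 59.0], [509.2, 99.9, 59.0], [499.6, 52.6, 59.0]] [481.3  80.4  59. ] [49.  46.1 48.3 47.6] [ 1.34  -0.185 -1.771  2.971]
recess [[315.0867614746094, 142.22003173828125], [340.6421203613281, 156.3841094970703], [326.787109375, 181.79420471191406], [301.7904968261719, 168.05152893066406]] [[465.2, 69.2, 59.0], [470.0, 95.2, 59.0], [495.7, 90.3, 59.0], [490.8, 64.5, 59.0]] [480.4  79.8  59. ] [26.4 26.2 26.2 26. ] [ 1.388 -0.188 -1.759  2.961][ WARN:0@1.020] global loadsave.cpp:1063 imwrite_ Unsupported depth image for selected encoder is fallbacked to CV_8U.
```

View pics/k.png

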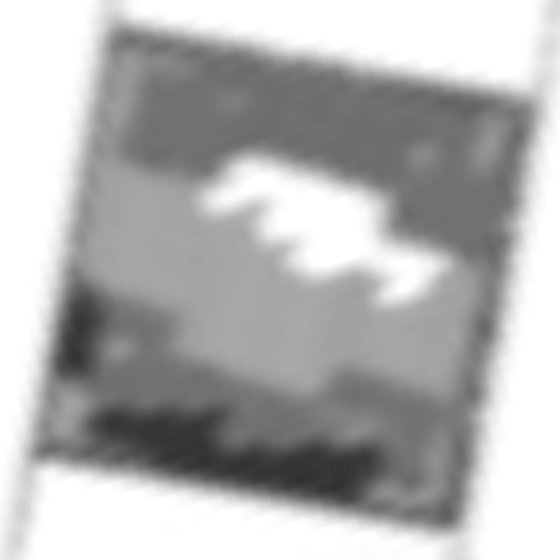

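The straightened recess (16.5 px/mm) shows the keyhole as a lighter band, roughly from (90,230) to (465,325) through (275,280). That puts the slot at about -0.24 rad in the world. I go lower for a sharper measurement.

```bash
python3 -m jog '[[0,0.02,0.0,-0.05,0,0,0],[0,0.02,0.0,-0.1,0,0,0],[0,0.02,0.0,-0.1,0,0,0],[0,0.02,0.0,-0.1,0,0,0]]'
cat > k.py <<'E'
from h import *
w=snap('wrist');g=cv2.cvtColor(w['img'],7)
P0=np.array([[465.2,69.2,59],[470,95.2,59],[495.7,90.3,59],[490.8,64.5,59]])
c=cv2.cornerSubPix(g,proj(w,P0).astype(np.float32).reshape(-1,1,2),(4,4),(-1,-1),(3,40,.01))[:,0]
P=np.array([onz(w,x,59) for x in c]);e=np.roll(P,-1,0)-P;ctr=P.mean(0);print('recess',c.mean(0),ctr,np.linalg.norm(e,axis=1).round(1),np.arctan2(e[:,1],e[:,0]).round(3))
sz=560;k=sz/34.;q=np.array([[-17,17],[17,17],[17,-17],[-17,-17]],float)+ctr[:2]
H=cv2.getPerspectiveTransform(proj(w,np.c_[q,[47]*4]).astype(np.float32),np.float32([[0,0],[sz,0],[sz,sz],[0,sz]]))
J=cv2.warpPerspective(g,H,(sz,sz),flags=cv2.INTER_CUBIC)
Y,X=np.mgrid[:sz,:sz];x=(X-sz/2)/k;y=-(Y-sz/2)/k
for thr in(110,118,126):
  for r in (10.5,11.5):
    m=(J>thr)&(x*x+y*y<r*r)
    M=np.cov(np.c_[x[m],y[m]].T);l,v=np.linalg.eigh(M);d=v[:,1];print(thr,r,m.sum()/k/k,'ctr',x[m].mean().round(2),y[m].mean().round(2),'ang',np.arctan(d[1]/d[0]).round(3))
cv2.imwrite('pics/k2.png',cv2.resize(J,(560,560)))
a=snap('scene');b=snap('side');print('flange tri',tri(a,(321.1,216.9),b,(338.8,314.4)),tri(a,(321.1,216.9),w,c.mean(0)))
E
python3 k.py
```

```text
clock: 6.05
eef_pos: [543.2, 95.1, 156.4]
orientation: [-0.484, 3.104, 0.0]
ft_force: [-0.1, -0.7, -0.6]
gripper_width: 13.6
finger_force: 30.0
recess [325.88797 153.69016] [480.56777429  79.8825348   59.        ] [26.4 26.1 26.3 26.2] [ 1.389 -0.193 -1.752  2.951]
110 10.5 277.79387755102044 ctr 0.02 0.04 ang -0.204
110 11.5 315.37493622448983 ctr 0.05 0.14 ang -0.2
118 10.5 251.0982397959184 ctr 0.12 0.22 ang -0.211
118 11.5 283.1831377551021 ctr 0.12 0.27 ang -0.19
126 10.5 230.42220663265311 ctr 0.14 0.38 ang -0.224
126 11.5 256.2589540816327 ctr 0.13 0.36 ang -0.188
flange tri (array([481.05971457,  78.04815994,  57.34354611]), np.float64(1.656853324959655)) (array([480.5796635 ,  79.98062673,  55.81381384]), np.float64(0.3333885158983139))
```

View pics/k2.png

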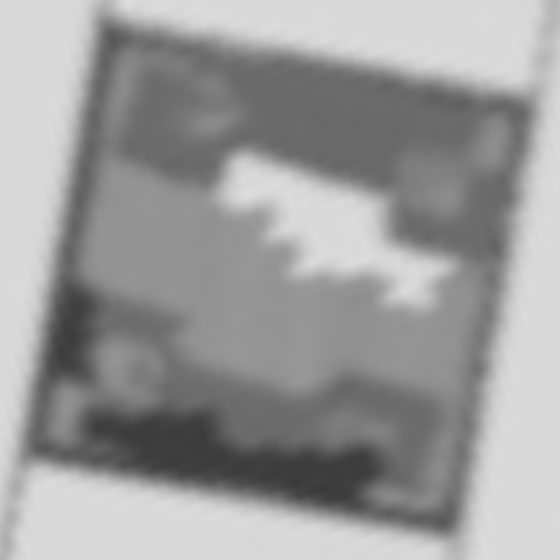

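The closer view shows the slot's edges about 8 mm apart, with centres near (130,236) on the left and (430,316) on the right. I get the edges numerically.

```bash
python3 - <<'E'
import cv2,numpy as np
J=cv2.imread('pics/k2.png',0).astype(float);k=560/34.
t=-0.2;d=np.array([np.cos(t),-np.sin(t)]);n=np.array([-np.sin(-t)*-1*-1,0])
n=np.array([np.sin(t),np.cos(t)])*-1  # image: up-left normal (world left of d)
n=np.array([-np.sin(t)*1,-np.cos(t)]) # world (-sin,cos) -> image (x,-y)
v=np.arange(-9,9,.1);res=[]
for u in np.r_[np.arange(-11,-7,.5),np.arange(7.5,11.5,.5)]:
    p=280+k*(np.outer(np.full_like(v,u),d)+np.outer(v,n));s=cv2.remap(J.astype(np.float32),p[:,0].astype(np.float32)[None],p[:,1].astype(np.float32)[None],1)[0]
    g=np.gradient(cv2.GaussianBlur(s[None],(1,9),1.5)[0] if 0 else np.convolve(s,np.ones(9)/9,'same'))
    lo=(v>-7)&(v<-1);hi=(v>1)&(v<7.)
    a=v[lo][g[lo].argmax()];b=v[hi][g[hi].argmin()];res.append((u,a,b));print(u,a.round(1),b.round(1),((a+b)/2).round(2),(b-a).round(1))
r=np.array(res)
for c in (r[:,1],r[:,2],(r[:,1]+r[:,2])/2):
    f=np.polyfit(r[:,0],c,1);print(f, 'slot angle',t+np.arctan(f[0]))
E
```

```text
-11.0 -2.9 5.2 1.15 8.1
-10.5 -2.8 5.3 1.25 8.1
-10.0 -3.0 5.1 1.05 8.1
-9.5 -2.8 5.1 1.15 7.9
-9.0 -3.0 5.0 1.0 8.0
-8.5 -3.0 4.8 0.9 7.8
-8.0 -3.0 4.7 0.85 7.7
-7.5 -3.0 4.7 0.85 7.7
7.5 -4.7 3.5 -0.6 8.2
8.0 -4.7 3.4 -0.65 8.1
8.5 -4.8 3.4 -0.7 8.2
9.0 -4.8 3.4 -0.7 8.2
9.5 -5.0 3.4 -0.8 8.4
10.0 -5.0 3.5 -0.75 8.5
10.5 -4.9 3.6 -0.65 8.5
11.0 -5.0 3.5 -0.75 8.5
[-0.10352518 -3.9       ] slot angle -0.3031576976400911
[-0.08230216  4.225     ] slot angle -0.2821170813390676
[-0.09291367  0.1625    ] slot angle -0.29264767249571716
```

Slot angle is -0.29 rad, width 8.1 mm, centred in the recess. I turn by -0.60 rad and hover above it.

```bash
python3 -m jog '[[0,-0.04,-0.01,0,0,0,-0.05],[0,-0.1,-0.02,0,0,0,-0.1],[0,-0.156,-0.04,0,0,0,-0.15],[0,-0.156,-0.04,0,0,0,-0.191],[0,-0.156,-0.04,0,0,0,-0.191],[0,-0.156,-0.04,0,0,0,-0.191],[0,-0.156,-0.04,0,0,0,-0.191]]'
python3 - <<'E'
from h import *
a=snap('scene');b=snap('side');o=manip.observe();print(o['eef_pos'],o['orientation'],o['ft_force'],o['wrist_torque'])
T=[]
for s in(a,b):
    I=cv2.cvtColor(s['img'],4);p=proj(s,[[480.9,79.3,85]])[0].round().astype(int);x,y=p-[25,30];T.append(cv2.resize(I[y:y+60,x:x+50],(400,480),interpolation=2));print(x,y)
    print((proj(s,[[480.9,79.3,59],[480.9,79.3,o['eef_pos'][2]-77.8]])-[x,y])*8)
cv2.imwrite('pics/t.png',np.hstack(T))
E
```

```text
clock: 7.08
eef_pos: [480.8, 78.5, 155.9]
orientation: [0.454, 3.108, 0.0]
ft_force: [0.5, -0.4, -1.2]
gripper_width: 13.9
finger_force: 30.0
[480.69101901  78.36544581 155.78621074] [-4.55293725e-01 -3.10832872e+00  1.20201444e-04] [-0.62983153  0.41163902 -1.18820785] [-0.03174172 -0.01008792 -0.00716186]
296 175
[[199.65127564 327.16690986]
 [199.56191734 266.18720996]]
313 269
[[198.73622494 358.36524689]
 [201.97991063 274.31082009]]
```

View pics/t.png

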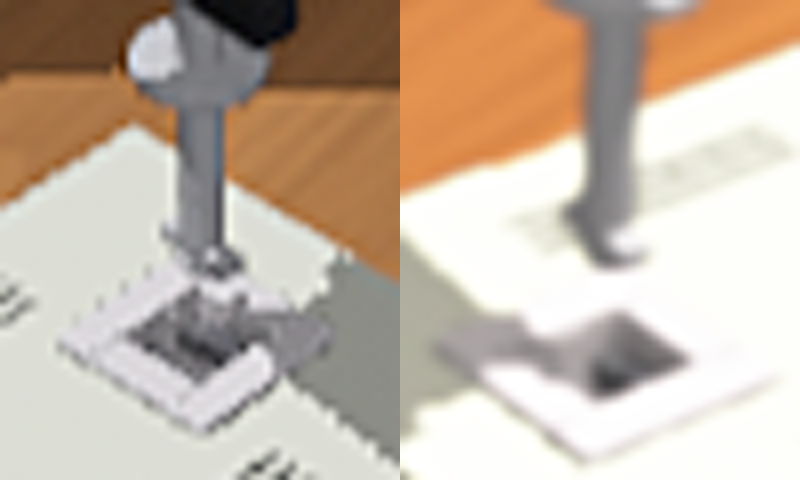

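The puller hangs above the recess in both views: rod axis at scene x ≈ 202 and side x ≈ 212 in their crops. I compare the visible corners with their projections.

```bash
python3 - <<'E'
from h import *
a=snap('scene');b=snap('side')
t=-0.188;R=np.array([[np.cos(t),-np.sin(t)],[np.sin(t),np.cos(t)]]);q=np.array([[-1,-1],[1,-1],[1,1],[-1,1]])
for s,o in((a,(296,175)),(b,(313,269))):
    for h in(24,13): print(h,((proj(s,np.c_[[480.9,79.3]+q*h@R.T,[59]*4])-o)*8).round().tolist())
    print('rod',((proj(s,[[480.9,78.9,z] for z in(78,90,110)])-o)*8).round().tolist(), 'px per mm x,y',((proj(s,[[481.9,78.9,59],[480.9,79.9,59]])-proj(s,[[480.9,78.9,59]]))*8).round(1).tolist())
E
```

```text
24 [[57.0, 329.0], [202.0, 423.0], [342.0, 325.0], [197.0, 236.0]]
13 [[123.0, 328.0], [201.0, 378.0], [277.0, 326.0], [198.0, 277.0]]
rod [[199.0, 267.0], [199.0, 228.0], [198.0, 161.0]] px per mm x,y [[3.5, 1.5], [2.3, -2.3]]
24 [[376.0, 375.0], [218.0, 264.0], [23.0, 342.0], [177.0, 460.0]]
13 [[295.0, 367.0], [210.0, 306.0], [103.0, 349.0], [187.0, 413.0]]
rod [[203.0, 273.0], [205.0, 219.0], [209.0, 127.0]] px per mm x,y [[-4.0, -2.0], [-3.4, 2.1]]
```

Rod and recess agree within about 0.6 mm. I descend until the nose is in the hole, with the lug still above the insert.

```bash
python3 -m jog '[[0,0,0.0015,-0.03,0,0,0],[0,0,0.0015,-0.055,0,0,0],[0,0,0.0015,-0.065,0,0,0],[0,0,0.0015,-0.075,0,0,0],[0,0,0.0015,-0.075,0,0,0]]'; python3 -c "
from plant import manip;o=manip.observe();print(o['eef_pos'],o['ft_force'],o['wrist_torque'])"
```

```text
clock: 7.9
eef_pos: [480.5, 78.9, 125.6]
orientation: [-0.457, -3.108, 0.0]
ft_force: [0.0, -0.1, -0.7]
gripper_width: 13.8
finger_force: 30.0
[480.47330336  78.94949652 125.60298157] [ 0.01951282 -0.10917041 -0.66528271] [-0.01221818  0.01897325  0.02384157]
```

No contact. I continue in small steps, 1.2 mm each.

```bash
python3 -m jog '[[0,0.001,0,-0.004,0,0,0],[0,0.001,0,-0.007,0,0,0],[0,0.001,0,-0.010,0,0,0],[0,0.001,0,-0.012,0,0,0],[0,0.001,0,-0.012,0,0,0]]'; python3 -c "
from plant import manip;o=manip.observe();print(o['eef_pos'],o['ft_force'],o['wrist_torque'])"
```

```text
clock: 8.52
eef_pos: [481.6, 79.1, 121.9]
orientation: [0.457, 3.107, 0.001]
ft_force: [-1.5, -1.1, 6.9]
gripper_width: 13.3
finger_force: 30.0
[481.64833551  79.08369305 121.89027515] [-1.47005624 -1.09100696  6.86898427] [-0.12794336  0.39275667  0.00160843]
```

```bash
python3 -m jog '[[0,-0.001,-0.0005,0,0,0,0],[0,-0.0015,-0.0015,0,0,0,0],[0,-0.0015,-0.0015,0,0,0,0]]'; python3 -c "
from plant import manip;o=manip.observe();print(o['eef_pos'],o['ft_force'],o['wrist_torque'])"
```

```text
clock: 8.9
eef_pos: [481.2, 78.7, 121.9]
orientation: [0.456, 3.107, 0.002]
ft_force: [0.3, -0.7, 5.9]
gripper_width: 13.8
finger_force: 30.0
[481.20075169  78.71165423 121.88563006] [ 0.31027609 -0.73142281  5.89717613] [0.13477302 0.16098877 0.00318402]
```

```bash
python3 -m jog '[[0,0,0.001,0,0,0,0],[0,0.0005,0.002,0,0,0,0],[0,0.0005,0.003,0,0,0,0],[0,0.0005,0.003,0,0,0,0]]'; python3 -c "
from plant import manip;o=manip.observe();print(o['eef_pos'],o['ft_force'],o['wrist_torque'])"
```

```text
clock: 9.4
eef_pos: [481.4, 79.5, 121.9]
orientation: [0.457, 3.107, 0.001]
ft_force: [-1.0, -1.4, 5.9]
gripper_width: 14.3
finger_force: 30.0
[481.35683312  79.45256145 121.90663238] [-0.96536978 -1.39137774  5.90047246] [-0.33009919  0.31310146  0.02441234]
```

```bash
python3 -m jog '[[0,0,0,0,0,0,0.008],[0,0,0,0,0,0,0.016],[0,0,0,0,0,0,0.016]]'; python3 -c "
from plant import manip;o=manip.observe();print(o['eef_pos'],o['ft_force'],o['wrist_torque'])"
```

```text
clock: 9.78
eef_pos: [481.3, 79.3, 121.8]
orientation: [0.378, 3.117, 0.0]
ft_force: [-0.5, -2.3, 6.0]
gripper_width: 13.9
finger_force: 30.0
[481.25206734  79.32217904 121.80008154] [-0.49158446 -2.31890569  6.01087428] [-0.4544581   0.25730043 -0.02392004]
```

```bash
python3 -m jog '[[0,-0.0005,-0.0015,0,0,0,0],[0,-0.0005,-0.003,0,0,0,0],[0,-0.0005,-0.003,0,0,0,-0.008],[0,-0.0005,-0.003,0,0,0,-0.016],[0,-0.0005,-0.003,0,0,0,-0.016]]'; python3 -c "
from plant import manip;o=manip.observe();print(o['eef_pos'],o['ft_force'],o['wrist_torque'])"
```

```text
clock: 10.4
eef_pos: [480.1, 78.4, 120.8]
orientation: [-0.457, -3.108, 0.0]
ft_force: [0.4, 0.5, -1.5]
gripper_width: 13.7
finger_force: 30.0
[480.13288726  78.35700614 120.8095713 ] [ 0.41969669  0.53593505 -1.52820266] [-0.05955757  0.01131964 -0.01086506]
```

```bash
python3 -m jog '[[0,0,0,0,0,0,-0.008],[0,0,0,0,0,0,-0.016],[0,0,0,0,0,0,-0.016]]'; python3 -c "
from plant import manip;o=manip.observe();print(o['eef_pos'],o['ft_force'],o['wrist_torque'])"
```

```text
clock: 10.78
eef_pos: [480.2, 78.3, 120.9]
orientation: [-0.535, -3.095, 0.0]
ft_force: [-0.0, -1.1, -1.8]
gripper_width: 13.7
finger_force: 30.0
[480.21512802  78.32494562 120.90819677] [-0.03101017 -1.05733853 -1.81892218] [-0.07214509 -0.02478843  0.04862494]
```

It dropped through at the measured angle, with the force gone. I undo the last small turn and go down to the floor gently.

```bash
python3 -m jog '[[0,0,0,0,0,0,0.014],[0,0,0,-0.003,0,0,0.014],[0,0,0,-0.006,0,0,0.014],[0,0,0,-0.009,0,0,0.014],[0,0,0,-0.012,0,0,0.014]]'; python3 -c "
from plant import manip;o=manip.observe();print(o['eef_pos'],o['ft_force'],o['wrist_torque'])"
```

```text
clock: 11.4
eef_pos: [480.4, 78.4, 116.1]
orientation: [-0.467, -3.107, -0.0]
ft_force: [0.4, 0.4, -1.6]
gripper_width: 13.7
finger_force: 30.0
[480.37818562  78.404542   116.14391641] [ 0.44338888  0.44861389 -1.6233527 ] [ 0.00127988 -0.04671765  0.03706587]
```

```bash
python3 -m jog '[[0,0,0,-0.005,0,0,0],[0,0,0,-0.01,0,0,0],[0,0,0,-0.014,0,0,0],[0,0,0,-0.018,0,0,0],[0,0,0,-0.018,0,0,0]]'; python3 -c "
from plant import manip;o=manip.observe();print(o['eef_pos'],o['ft_force'],o['wrist_torque'])"
```

```text
clock: 12.02
eef_pos: [480.3, 78.3, 108.9]
orientation: [-0.466, -3.107, 0.0]
ft_force: [0.4, 0.5, -2.1]
gripper_width: 14.0
finger_force: 30.0
[480.31468123  78.34212455 108.92198924] [ 0.37213173  0.45488373 -2.07441787] [-0.01087363 -0.03649497 -0.00410007]
```

Now I feel for the floor.

```bash
python3 -m jog '[[0,0,0,-0.002,0,0,0],[0,0,0,-0.004,0,0,0],[0,0,0,-0.004,0,0,0]]'; python3 -c "
from plant import manip;o=manip.observe();print(o['eef_pos'],o['ft_force'],o['wrist_torque'])"
```

```text
clock: 12.4
eef_pos: [481.2, 78.5, 108.4]
orientation: [0.466, 3.105, 0.001]
ft_force: [-1.1, -0.2, 7.5]
gripper_width: 13.5
finger_force: 30.0
[481.16056186  78.52290166 108.38544666] [-1.10967262 -0.18474984  7.53593834] [-0.10180757  0.41483309 -0.06905123]
```

```bash
python3 -m jog '[[0,-0.001,0,0.006,0,0,0],[0,-0.001,0,0.006,0,0,-0.03],[0,-0.001,0,0.006,0,0,-0.06],[0,-0.001,0,0.006,0,0,-0.09],[0,-0.001,0,0.006,0,0,-0.12],[0,-0.001,0,0.006,0,0,-0.15],[0,-0.001,0,0.006,0,0,-0.15]]'; python3 -c "
from plant import manip;o=manip.observe();print(o['eef_pos'],o['ft_force'],o['wrist_torque'])"
```

```text
clock: 13.28
eef_pos: [479.8, 78.4, 109.7]
orientation: [-1.178, -2.912, 0.0]
ft_force: [0.2, 0.3, -1.3]
gripper_width: 13.6
finger_force: 30.0
[479.84749579  78.4459229  109.74680185] [ 0.18300865  0.27328203 -1.31730358] [0.01656188 0.0242191  0.07409821]
```

```bash
cat > f.py <<'E'
from plant import manip;import numpy as np
L=[]
for i in range(4):
    manip.snapshot('side');o=manip.observe();L.append(np.r_[o['ft_force'],o['wrist_torque']])
print(np.array(L)[:,5].round(3),np.mean(L,0).round(3),o['eef_pos'].round(1),o['orientation'].round(3),o['clock'])
E
python3 f.py; python3 -m jog '[[0,0,0,0,0,0,-0.03],[0,0,0,0,0,0,-0.06],[0,0,0,0,0,0,-0.09],[0,0,0,0,0,0,-0.12],[0,0,0,0,0,0,-0.12]]' >/dev/null; python3 f.py
```

```text
[-0.015 -0.     0.012 -0.037] [-0.003  0.181 -1.381 -0.025  0.035 -0.01 ] [479.9  78.4 109.8] [-1.177 -2.913  0.   ] 13.475
[ 0.044  0.075 -0.003  0.035] [ 0.033  0.532 -0.541  0.025  0.033  0.038] [480.   78.4 109.9] [-1.701 -2.641 -0.   ] 14.3
```

```bash
python3 -m jog '[[0,0,0,0,0,0,-0.015],[0,0,0,0,0,0,-0.03],[0,0,0,0,0,0,-0.03]]' >/dev/null; python3 f.py; python3 -m jog '[[0,0,0,0,0,0,-0.015],[0,0,0,0,0,0,-0.015]]' >/dev/null; python3 f.py;
```

```text
[-0.031  0.05   0.012 -0.009] [-0.285  0.338 -0.762  0.039  0.116  0.006] [480.   78.4 109.9] [-1.825 -2.557 -0.   ] 14.875
[-0.007  0.012  0.014 -0.016] [-7.650e-01  3.200e-01 -1.425e+00  1.400e-02  2.690e-01  1.000e-03] [479.9  78.4 109.8] [-1.884 -2.514  0.   ] 15.325
```

```bash
python3 -m jog '[[0,0,0,0,0,0,-0.012],[0,0,0,0,0,0,-0.012]]' >/dev/null; python3 f.py; python3 -m jog '[[0,0,0,0,0,0,-0.01],[0,0,0,0,0,0,-0.01]]' >/dev/null; python3 f.py;
```

```text
[-0.006  0.018  0.004  0.008] [-1.354  0.77  -0.867 -0.014  0.442  0.006] [479.8  78.4 109.8] [-1.932 -2.477  0.   ] 15.775
[ 0.032 -0.001  0.036  0.03 ] [-0.999  0.577 -0.941  0.031  0.631  0.024] [479.9  78.4 109.8] [-1.971 -2.446  0.   ] 16.225
```

```bash
python3 -m jog '[[0,0,0,0,0,0,-0.01],[0,0,0,0,0,0,-0.01]]' >/dev/null; python3 f.py; python3 -m jog '[[0,0,0,0,0,0,-0.008],[0,0,0,0,0,0,-0.008]]' >/dev/null; python3 f.py;
```

```text
[0.081 0.063 0.092 0.048] [-2.193  0.291 -1.29   0.042  0.705  0.071] [479.9  78.4 109.8] [-2.009 -2.415  0.   ] 16.675
[0.101 0.076 0.153 0.12 ] [-2.372  0.684 -1.616  0.057  0.74   0.113] [479.9  78.4 109.8] [-2.04  -2.389  0.   ] 17.125
```

Stop felt (0.11 N·m after about 1.12 rad). I pull up slowly, watching the force.

```bash
python3 -m jog '[[0,-0.001,0,0.003,0,0,0],[0,-0.001,0,0.005,0,0,0],[0,-0.001,0,0.007,0,0,0]]' >/dev/null; python3 f.py; python3 -m jog '[[0,0,0,0.002,0,0,0],[0,0,0,0.003,0,0,0]]' >/dev/null; python3 f.py;
```

```text
[0.085 0.054 0.035 0.082] [ -0.811   0.54  -13.332   0.043   0.192   0.064] [479.2  78.3 112.2] [-2.040e+00 -2.389e+00  1.000e-03] 17.7
[0.115 0.1   0.059 0.051] [ -0.644   0.241 -12.516   0.023   0.383   0.081] [479.5  78.4 113.8] [-2.04  -2.389  0.   ] 18.15
```

```bash
python3 -m jog '[[0,0,0,0.003,0,0,0],[0,0,0,0.006,0,0,0],[0,0,0,0.009,0,0,0],[0,0,0,0.012,0,0,0],[0,0,0,0.015,0,0,0]]' >/dev/null; python3 f.py; python3 -m jog '[[0,0,0,0.003,0,0,0],[0,0,0,0.006,0,0,0],[0,0,0,0.009,0,0,0],[0,0,0,0.012,0,0,0],[0,0,0,0.015,0,0,0],[0,0,0,0.018,0,0,0],[0,0,0,0.021,0,0,0]]' >/dev/null; python3 f.py;
```

```text
[0.056 0.055 0.055 0.125] [ -1.121  -0.044 -11.099  -0.029   0.301   0.073] [479.8  78.5 120.1] [2.040e+00 2.389e+00 1.000e-03] 18.975
[0.073 0.084 0.041 0.081] [ -0.518  -0.342 -12.158  -0.05    0.183   0.07 ] [479.7  78.4 128.4] [2.04  2.389 0.   ] 20.05
```

```bash
python3 -m jog '[[0,0,0,0.003,0,0,0],[0,0,0,0.006,0,0,0],[0,0,0,0.009,0,0,0],[0,0,0,0.012,0,0,0],[0,0,0,0.016,0,0,0],[0,0,0,0.02,0,0,0],[0,0,0,0.025,0,0,0],[0,0,0,0.035,0,0,0],[0,0,0,0.05,0,0,0],[0,0,0,0.07,0,0,0],[0,0,0,0.1,0,0,0],[0,0,0,0.13,0,0,0],[0,0,0,0.13,0,0,0]]' >/dev/null; python3 f.py
python3 - <<'E'
from h import *
a=snap('scene');b=snap('side');o=manip.observe();T=[]
for s in(a,b):
    I=cv2.cvtColor(s['img'],4);p=proj(s,[[480,79,100]])[0].round().astype(int);x,y=p-[50,60];T.append(cv2.resize(I[y:y+120,x:x+100],(400,480),interpolation=2))
cv2.imwrite('pics/t2.png',np.hstack(T));print(o['joints'])
E
```

```text
[-0.003 -0.02  -0.04   0.049] [ 6.060e-01  4.500e-02 -3.621e+00 -5.200e-02  6.400e-02 -3.000e-03] [479.3  78.4 179.9] [-2.040e+00 -2.389e+00  1.000e-03] 21.875
[-0.69477871  0.19858834  0.50343681  1.97385462 -0.11332424  0.99689047
  0.01955118]
```

View pics/t2.png

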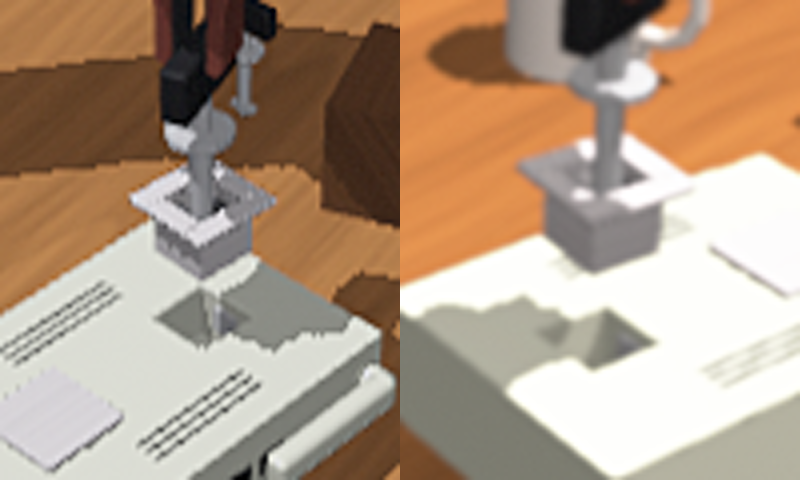

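The plug is out and hanging upright on the puller, and the socket is empty. I carry it over the tray.

```bash
python3 -m jog '[[0,0.005,-0.04,0,0,0,0],[0,0.015,-0.12,0,0,0,0],[0,0.027,-0.21,0,0,0,0],[0,0.039,-0.30,0,0,0,0],[0,0.052,-0.4,0,0,0,0],[0,0.065,-0.5,0,0,0,0],[0,0.078,-0.6,0,0,0,0],[0,0.092,-0.7,0,0,0,0],[0,0.105,-0.8,0,0,0,0],[0,0.114,-0.86,0,0,0,0],[0,0.117,-0.894,0,0,0,0],[0,0.117,-0.894,0,0,0,0],[0,0.117,-0.894,0,0,0,0]]'; python3 f.py
python3 - <<'E'
from h import *
a=snap('scene');w=snap('wrist');o=manip.observe();I=cv2.cvtColor(a['img'],4)
W=cv2.cvtColor(w['img'],4);cv2.imwrite('pics/t3.png',np.hstack([cv2.resize(I[270:450,130:370],(400,300)),cv2.resize(W,(400,300))]));print(o['joints'])
E
```

```text
clock: 23.6
eef_pos: [526.4, -278.1, 180.0]
orientation: [-2.038, -2.39, -0.001]
ft_force: [-0.4, 0.6, -2.7]
gripper_width: 13.6
finger_force: 30.0
[ 0.019  0.026 -0.033  0.022] [-0.102 -0.043 -3.425 -0.076  0.05   0.009] [ 526.6 -278.2  180.3] [-2.038e+00 -2.391e+00 -1.000e-03] 23.8
[-0.0613514   0.42450513  0.63661899  1.72490278 -0.28093064  1.08471655
  0.82389633]
```

View pics/t3.png

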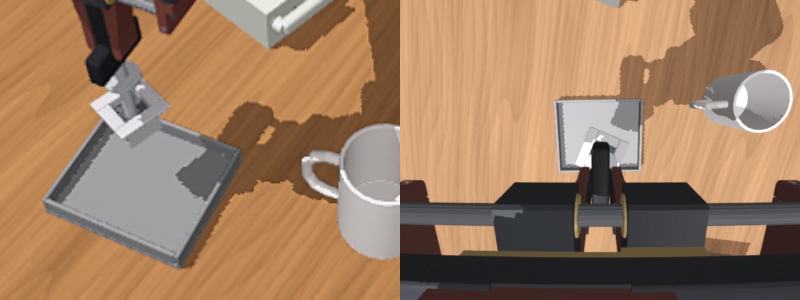

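The plug hangs upright over the tray: left tile plug at (130,110), tray right below; right tile tray corners (557,100) to (641,170). The mug is clear. I check the tray centre from the wrist view.

```bash
python3 - <<'E'
from h import *
w=snap('wrist');P=np.array([onz(w,u,22) for u in((251,160),(386,157),(386,272),(259,272))]);print(P.round(),P.mean(0).round())
print(np.linalg.norm(P-np.roll(P,1,0),axis=1).round())
E
python3 -m jog '[[0,0,0,-0.04,0,0,0],[0,0,0,-0.09,0,0,0],[0,0,0,-0.12,0,0,0],[0,0,0,-0.12,0,0,0]]'
```

```text
[[ 451. -230.   22.]
 [ 580. -207.   22.]
 [ 604. -323.   22.]
 [ 472. -344.   22.]] [ 527. -276.   22.]
[115. 132. 118. 134.]
clock: 24.45
eef_pos: [525.7, -278.8, 130.9]
orientation: [-2.039, -2.388, 0.001]
ft_force: [-0.0, -0.4, -3.0]
gripper_width: 13.7
finger_force: 30.0
```

```bash
python3 -m jog '[[0,0,0.003,-0.03,0,0,0],[0,0,0.003,-0.06,0,0,0],[0,0,0.003,-0.08,0,0,0],[0,0,0.003,-0.09,0,0,0],[0,0,0.003,-0.096,0,0,0],[0,0,0.003,-0.1,0,0,0],[0,0,0.003,-0.1,0,0,0]]'; python3 f.py; python3 -m jog '[[0,0,0,-0.003,0,0,0],[0,0,0,-0.006,0,0,0],[0,0,0,-0.006,0,0,0]]' ; python3 f.py
```

```text
clock: 25.32
eef_pos: [526.5, -278.1, 92.4]
orientation: [2.04, 2.389, 0.0]
ft_force: [0.8, 0.1, -3.0]
gripper_width: 13.5
finger_force: 30.0
[-0.004 -0.03   0.075 -0.027] [-1.760e-01 -1.000e-03 -3.257e+00 -7.400e-02  4.800e-02  4.000e-03] [ 526.5 -278.1   92.5] [2.04  2.389 0.   ] 25.525
clock: 25.9
eef_pos: [526.3, -277.9, 89.7]
orientation: [-2.04, -2.389, 0.0]
ft_force: [-1.0, 0.3, -2.7]
gripper_width: 13.8
finger_force: 30.0
[-0.014  0.005  0.006  0.009] [-1.060e-01 -6.100e-02 -3.237e+00 -5.500e-02  3.500e-02  2.000e-03] [ 526.4 -278.    89.9] [2.04  2.389 0.   ] 26.1
```

```bash
python3 -m jog '[[0,0,0,-0.003,0,0,0],[0,0,0,-0.005,0,0,0],[0,0,0,-0.005,0,0,0]]' >/dev/null; python3 f.py; python3 -m jog '[[0,0,0,-0.003,0,0,0],[0,0,0,-0.005,0,0,0],[0,0,0,-0.005,0,0,0]]' >/dev/null; python3 f.py
```

```text
[-0.029  0.007  0.01   0.017] [-2.440e-01 -4.000e-03 -1.599e+00 -8.300e-02 -1.000e-02  1.000e-03] [ 526.5 -278.1   88. ] [2.04  2.389 0.   ] 26.675
[-0.079  0.056  0.027 -0.028] [ 0.608  0.023 -1.305 -0.039 -0.055 -0.006] [ 526.4 -278.    85.8] [2.04  2.389 0.   ] 27.25
```

The plug stands on the tray floor. I lower the puller through its play to the pocket floor, then release.

```bash
python3 -m jog '[[0,0,0,-0.002,0,0,0],[0,0,0,-0.002,0,0,0]]' >/dev/null; python3 f.py;
```

```text
[ 0.011 -0.015 -0.007 -0.018] [-0.325 -0.157  5.107  0.037  0.16  -0.007] [ 526.7 -278.2   85.5] [2.039 2.389 0.   ] 27.7
```

```bash
python3 -m jog '[[0,0,0,0.001,0,0,0],[0.25,0,0,0.001,0,0,0],[0.4,0,0,0.001,0,0,0],[0.5,0,0,0.001,0,0,0],[0.5,0,0,0.001,0,0,0],[0.5,0,0,0.001,0,0,0]]'; python3 -m jog '[[0.5,0,0,0.02,0,0,0],[0.5,0,0,0.06,0,0,0],[0.5,0,0,0.12,0,0,0],[0.5,0,0,0.2,0,0,0],[0.5,0,0,0.3,0,0,0],[0.5,0,0,0.3,0,0,0],[0.5,-0.2,0.1,0.35,0,0,0],[0.5,-0.2,0.2,0.35,0,0,0],[0.5,-0.2,0.2,0.35,0,0,0],[0.5,-0.2,0.2,0.35,0,0,0]]'
python3 - <<'E'
from h import *
a=snap('scene');b=snap('side');P=[[526.5,-278,z] for z in(100,89,36)]
for s in(a,b):
    p=proj(s,P).round(1);x,y=p[0].astype(int);m=np.zeros((480,640),bool);m[y-40:y+40,x-40:x+40]=s['img'][y-40:y+40,x-40:x+40].max(2)<45
    print(p.tolist(),blobs(0,m,15))
E
```

```text
clock: 28.45
eef_pos: [526.4, -278.0, 85.4]
orientation: [-2.04, -2.389, 0.0]
ft_force: [-0.4, -1.1, -0.3]
gripper_width: 44.0
finger_force: 0.0
clock: 29.7
eef_pos: [446.7, -197.9, 225.8]
orientation: [2.038, 2.39, 0.001]
ft_force: [-0.5, -0.9, -0.1]
gripper_width: 44.1
finger_force: 0.0
[[210.0, 343.5], [211.2, 348.0], [216.3, 368.5]] [([209.6, 343.7], [195, 323, 29, 41, 500])]
[[437.4, 216.4], [436.7, 221.4], [433.7, 244.9]] [([437.2, 213.7], [431, 205, 14, 18, 145])]
```

The handle is where an upright puller should be in both views, and the arm is clear. Handing in.

```bash
python3 -c "
from plant import manip;print(manip.finish_job())"
```

```text
the job is handed in; nothing more can be done
None
```

I pulled the hollow plug out with the puller and stood it upright in the grey tray, puller still threaded in and the arm clear, and handed the job in at about 30 s; no verdict came back.

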